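# Unload the memory stick copier

## Task

The memory stick copier on the desk has finished: push the sticks out at the front of its bays with the ejectors, and lay every stick in the drawer of the little drawer unit beside it. Then shut the drawer fully and leave the other things on the desk where they are.

Things in the scene. Friction and masses are not known exactly. Their poses are not given: they have to be found in the camera images.
- copier: Memory stick copier, black and grey, 126x184x29 mm, left or right of the drawer unit. Origin on the desk, mid width; -x is its front, z up. Four bays along x at y = +66, +22, -22, -66 mm (bays 1-4), 21 mm wide, from the open front at x = -62 to +7 mm, under a pale roof (top 29 mm up) with a 7 mm slot over each bay. The bay floors (14 mm up) run on in front as a bare open apron to x = -114 mm.
- eject1 (a joint): Ejector slide of bay 1 (copier y = +66 mm), m: 0 = at rest at the back, 0.040 = pressed fully towards the copier's front (-x). A stick in the bay is pushed out as far as the slide moves: a full stroke leaves it about 37 mm out on the apron, where it stays. A spring (1.5 N at rest, 3.5 N at full stroke) brings the slide back when let go.
- eject1_tab (a point): Centre of the back face (+x side, the face to push on) of the thumb tab of ejector 1, which stands up through a slot in the roof: 8 mm thick along x, 24 mm wide, 30 to 48 mm above the desk; this point is 39 mm up. Behind it the copier is 29 mm high and ends 8.5 mm farther back.
- stick1: Memory stick of bay 1 (None if the bay is empty), red, 18x56x8 mm, 12 g; all alike. Origin at the centre of its underside, y along its length: body y = -14 to +26 mm, metal plug 12 mm wide y = -14 to -28 mm. In the bay +y points to the copier's front, the origin is at copier x = -33.5 mm, 14 mm up, the outer end about 2 mm inside the bay: it cannot be gripped there.
- eject2 (a joint): Ejector slide of bay 2 (copier y = +22 mm), m: 0 = at rest at the back, 0.040 = pressed fully towards the copier's front (-x). A stick in the bay is pushed out as far as the slide moves: a full stroke leaves it about 37 mm out on the apron, where it stays. A spring (1.5 N at rest, 3.5 N at full stroke) brings the slide back when let go.
- eject2_tab (a point): Centre of the back face (+x side, the face to push on) of the thumb tab of ejector 2, which stands up through a slot in the roof: 8 mm thick along x, 24 mm wide, 30 to 48 mm above the desk; this point is 39 mm up. Behind it the copier is 29 mm high and ends 8.5 mm farther back.
- stick2: Memory stick of bay 2 (None if the bay is empty), red, 18x56x8 mm, 12 g; all alike. Origin at the centre of its underside, y along its length: body y = -14 to +26 mm, metal plug 12 mm wide y = -14 to -28 mm. In the bay +y points to the copier's front, the origin is at copier x = -33.5 mm, 14 mm up, the outer end about 2 mm inside the bay: it cannot be gripped there.
- eject3 (a joint): Ejector slide of bay 3 (copier y = -22 mm), m: 0 = at rest at the back, 0.040 = pressed fully towards the copier's front (-x). A stick in the bay is pushed out as far as the slide moves: a full stroke leaves it about 37 mm out on the apron, where it stays. A spring (1.5 N at rest, 3.5 N at full stroke) brings the slide back when let go.
- eject3_tab (a point): Centre of the back face (+x side, the face to push on) of the thumb tab of ejector 3, which stands up through a slot in the roof: 8 mm thick along x, 24 mm wide, 30 to 48 mm above the desk; this point is 39 mm up. Behind it the copier is 29 mm high and ends 8.5 mm farther back.
- stick3: Memory stick of bay 3 (None if the bay is empty), red, 18x56x8 mm, 12 g; all alike. Origin at the centre of its underside, y along its length: body y = -14 to +26 mm, metal plug 12 mm wide y = -14 to -28 mm. In the bay +y points to the copier's front, the origin is at copier x = -33.5 mm, 14 mm up, the outer end about 2 mm inside the bay: it cannot be gripped there.
- eject4 (a joint): Ejector slide of bay 4 (copier y = -66 mm), m: 0 = at rest at the back, 0.040 = pressed fully towards the copier's front (-x). A stick in the bay is pushed out as far as the slide moves: a full stroke leaves it about 37 mm out on the apron, where it stays. A spring (1.5 N at rest, 3.5 N at full stroke) brings the slide back when let go.
- eject4_tab (a point): Centre of the back face (+x side, the face to push on) of the thumb tab of ejector 4, which stands up through a slot in the roof: 8 mm thick along x, 24 mm wide, 30 to 48 mm above the desk; this point is 39 mm up. Behind it the copier is 29 mm high and ends 8.5 mm farther back.
- stick4: Memory stick of bay 4 (None if the bay is empty), red, 18x56x8 mm, 12 g; all alike. Origin at the centre of its underside, y along its length: body y = -14 to +26 mm, metal plug 12 mm wide y = -14 to -28 mm. In the bay +y points to the copier's front, the origin is at copier x = -33.5 mm, 14 mm up, the outer end about 2 mm inside the bay: it cannot be gripped there.
- drawer_unit: Low desktop drawer unit, white: case 135 mm deep (along its x), 186 mm wide (its y), 52 mm high, fixed to the desk; turned up to about 0.2 rad. Origin on the desk, under the middle of the case's front edge; -x is its front (towards the robot).
- drawer (a joint): Drawer of the unit. m; 0 = fully shut, 0.095 = fully open (slid out to -x of the unit). About 1 N of friction, no spring. At the start it is shut or ajar by up to 15 mm.
- drawer_in (a point): Centre of the drawer's inner floor, 10 mm above the desk, axes as the unit's; moves with the drawer. Inside: x -57 to +58 mm, y +-82 mm of this point; walls 22 mm and front panel 39 mm above the floor. Fully open, x = -57 to +38 mm lies clear in front of the case; the rest stays under its top.
- drawer_pull (a point): Middle of the upper edge of the drawer's pull: an upright metal fin, 10 mm thick (y), standing 31 mm out (along x) from the drawer's front panel, from 12 to 46 mm above the desk. This point is 17 mm ahead of (-x of) the front panel's outer face and 46 mm above the desk. It can be pinched from above.
- eraser: Eraser, 23x56x13 mm; bystander, to be left where it is. Origin under its centre.
- binder_clip: Binder clip, 32x32x39 mm; bystander, to be left where it is. Origin under its centre.
- tape_measure: Tape measure, 31x69x62 mm; bystander, to be left where it is. Origin under its centre.
- tape_roll: Roll of masking tape, 107x109x37 mm; bystander, to be left where it is. Origin under its centre.
- stapler: Stapler, 36x148x49 mm; bystander, to be left where it is. Origin under its centre.
- mug: Mug, 78x116x97 mm; bystander, to be left where it is. Origin under its centre.
- ballpen: Ballpoint pen, 139 mm long, on the sheets of paper; bystander, to be left where it is. Origin under its centre.

How it is judged (in metres and radians):
On the way, in this order (a step that is already met when the one before it is completed fails the run):
1. an ejector is pressed forward at least 30 mm (value of joint any of eject1, eject2, eject3, eject4 above 0.03 m), for 0.05 s.
2. all sticks lie in the open drawer, let go (x of stick1 in the frame of drawer_in between -0.06 and 0.062 m and y of stick1 in the frame of drawer_in between -0.084 and 0.084 m and z of stick1 in the frame of drawer_in between -0.006 and 0.03 m and x of stick2 in the frame of drawer_in between -0.06 and 0.062 m and y of stick2 in the frame of drawer_in between -0.084 and 0.084 m and z of stick2 in the frame of drawer_in between -0.006 and 0.03 m and x of stick3 in the frame of drawer_in between -0.06 and 0.062 m and y of stick3 in the frame of drawer_in between -0.084 and 0.084 m and z of stick3 in the frame of drawer_in between -0.006 and 0.03 m and x of stick4 in the frame of drawer_in between -0.06 and 0.062 m and y of stick4 in the frame of drawer_in between -0.084 and 0.084 m and z of stick4 in the frame of drawer_in between -0.006 and 0.03 m and contact force between each of stick1, stick2, stick3, stick4 and the fingers below 0.1 N and value of joint drawer above 0.03 m), for 0.2 s.
At the end, for the whole second after the job is handed in: Every stick lies at rest inside the drawer, the drawer is shut to within 6 mm, and the ejectors have sprung back (within 8 mm) (x of stick1 in the frame of drawer_in between -0.06 and 0.062 m and y of stick1 in the frame of drawer_in between -0.084 and 0.084 m and z of stick1 in the frame of drawer_in between -0.006 and 0.03 m and x of stick2 in the frame of drawer_in between -0.06 and 0.062 m and y of stick2 in the frame of drawer_in between -0.084 and 0.084 m and z of stick2 in the frame of drawer_in between -0.006 and 0.03 m and x of stick3 in the frame of drawer_in between -0.06 and 0.062 m and y of stick3 in the frame of drawer_in between -0.084 and 0.084 m and z of stick3 in the frame of drawer_in between -0.006 and 0.03 m and x of stick4 in the frame of drawer_in between -0.06 and 0.062 m and y of stick4 in the frame of drawer_in between -0.084 and 0.084 m and z of stick4 in the frame of drawer_in between -0.006 and 0.03 m and linear speed of each of stick1, stick2, stick3, stick4 below 0.02 m/s and value of joint drawer below 0.006 m and value of joint each of eject1, eject2, eject3, eject4 below 0.008 m); the robot touches nothing.
It fails at once if a bystander is moved more than 40 mm (distance of any of eraser, binder_clip, tape_measure, tape_roll, stapler, mug, ballpen from where it was at the start of the episode above 0.04 m).
It fails at once if a stick falls off the desk (height (world z) of any of stick1, stick2, stick3, stick4 below -0.05 m).
Of stick1, stick2, stick3, stick4 only 3 to 4 are there at a start; the rules pass over those that are not, and their reading is None.
At some moment in a run one of stick1, stick2, stick3, stick4 may be knocked a few centimetres aside while the robot is not near it.
Once in a run the grip may slacken for a moment while it holds something.
It also fails if it takes over 210 s, if anything falls off the work surface, if the arm or the gripper's body presses on something with over 40 N, if the wrist force passes 120 N, or if a joint passes its speed limit or range.

## Robot

A 7-joint arm with a two-finger parallel gripper is mounted at the origin on a cart in front of the work surface, level with it; the furniture and walls round the work are solid. World frame = base frame: x ahead of the robot, y to its left, z up, the work surface at z = 0. Lengths are in mm, angles in degrees, forces in N, time in s.
With the tool pointing down it reaches from about 350 to 900 mm from the base axis. Payload 7.2 kg.
Tool frame: the origin (TCP) lies midway between the tips of the shut fingers; the grasp point (between the pads) lies 19 mm behind it; z points along the fingers, y is the line along which they close (so a half turn about z gives the same grasp; the last joint's range is limited). The gripper opens to 85 mm and grips with 20 to 120 N. Pads are 22 mm wide; open, the fingers measure 114 mm over their backs; the gripper's body (76 mm by 85 mm) begins 54 mm behind the grasp point. The pads swing forward as they close: fully open they stand 13 mm farther back than shut.
Start: joints at [-3.908, 23.554, -0.728, 91.456, 0.321, 64.991, -4.71], TCP at [625.003, -0.011, 231.297] pointing down, gripper open.
Joint ranges: [-169.25, 169.25], [-16.82, 113.86], [-84.01, 82.57], [7.8, 145.47], [-59.2, 239.2], [7.22, 106.19], [-163.78, 163.78]. Speed limits (degrees/s): [136.94, 136.94, 172.46, 172.46, 180, 180, 180].

## Interface

Orientations are given as [roll, pitch, yaw] about the fixed x, y, z axes, in that order (R = Rz(yaw) Ry(pitch) Rx(roll)).
In Python, from plant import bot gives the robot as it stands. The module is installed in compiled form; this text tells all that it offers.
- The arm moves only by the shell command python3 -m inch 'ROWS'. ROWS is JSON, a list that holds one entry, the list of rows, each a list of 7 numbers: the opening, from -1 (shut) to 1 (fully open), then the shift along the tool's x, y, z each as a share of 0.025 m, from -1 to 1, then the turn, a rotation vector about the tool's x, y, z each as a share of 4 degrees, from -1 to 1. In form: [[[gripper, x, y, z, ax, ay, az], ...]]. A call has 1 to 5 rows; each row shifts and turns the commanded pose from where the row before left it, along the tool's axes as they then stand; what a row does not reach is not made up. A row lasts 1/10 s, in which the tool goes at most 50 mm and 8.59 degrees, less where a joint would pass 70% of its speed; a pose out of reach is approached as far as the arm can. A call with a number of a shift or a turn outside -1 to 1 is refused whole. A call with a gripper value outside its range is refused whole. The fingers move at their own pace and stop on an object; the grip force is fixed at half the most. Time passes only in rows, so rows that do not move let the fingers close. It gives the time, the measured TCP pose, the force, the opening and the grip force at its end, in the units of the state.
- bot.get_obs(): the state, without advancing time (a new reading comes with each control period).
- bot.camera(name): name is "scene" or "side" or "wrist"; returns the picture (420x560x3 uint8, red, green, blue); there is no depth.
- bot.calibration(name): a dict with "camera_matrix" (3x3 intrinsics, pixels), "dist" ([k1, k2, p1, p2, k3] as OpenCV has them; the pictures are not rectified), "eye" and "attitude" of the camera in the world; the wrist camera has in their place "mount" (4x4, takes a point from camera to tool coordinates, whose origin is the TCP and whose axes are the flange's). Camera axes: x right, y up, looking along -z (the intrinsics and any distortion apply to the point x, -y, -z); pixel columns grow to the right and rows downward; lengths in mm; the calibration is good to about 2 mm. A picture is of the moment at which its call begins: read the wrist's pose just before it. calibration takes no time and is no camera call.
- bot.job_done(): hands the job in; it is judged then, once.
The state is a dict: "time": time; "joints": joint angles; "dq": joint speeds; "effort": joint torques, N m; "tool_pos": TCP position; "tcp_rot": TCP orientation; "ft_force": force on the tool from outside, world axes, zero at the start; "torque": the same for the moment, N m; "width": opening from 0.0 (shut) to 1.0 (fully open); "grip_force": force on a finger pad.
Only numpy, scipy, OpenCV 4.12 (cv2) and the standard library are available. Lean on these libraries where they do the work, as an engineer would, in place of code of your own. Each camera call takes 0.05 s, during which the arm holds its last target. There are 200 camera calls.

## Working session

There is one attempt and no reset: what is moved stays moved. The work goes in short steps, Python scripts to look and compute and a shell command to move; the robot and the scene stay as the last step left them, time stands still between calls to the robot, and variables do not carry over. Pictures are saved under pics/ and viewed, at most 14 in all, crops included, and the job is handed in when it is done.

```bash
mkdir -p pics
cat > h.py <<'E'
import numpy as np, cv2
from scipy.spatial.transform import Rotation as R
from plant import bot
def tool():
    o=bot.get_obs(); return np.array(o["tool_pos"],float), o["tcp_rot"]
def T_tool():
    p,r=tool(); T=np.eye(4); T[:3,:3]=R.from_euler('xyz',r,degrees=True).as_matrix(); T[:3,3]=p; return T
def cam_pose(name):
    c=bot.calibration(name)
    if name=="wrist":
        return T_tool()@np.array(c["mount"])
    T=np.eye(4); a=np.array(c["attitude"],float)
    T[:3,:3]=a if a.shape==(3,3) else R.from_euler('xyz',a,degrees=True).as_matrix()
    T[:3,3]=c["eye"]; return T
def shot(name,fn=None):
    T=cam_pose(name); im=bot.camera(name)
    if fn: cv2.imwrite(fn,im[...,::-1]); np.save(fn[:-4]+'.npy',T)
    return im,T
def rays(name,T,px):
    c=bot.calibration(name)
    u=cv2.undistortPoints(np.array(px,float).reshape(-1,1,2),np.array(c["camera_matrix"],float),np.array(c["dist"],float)).reshape(-1,2)
    d=np.c_[u[:,0],-u[:,1],-np.ones(len(u))]@T[:3,:3].T
    return T[:3,3],d
def onplane(name,T,px,z):
    e,d=rays(name,T,px); return e+d*((z-e[2])/d[:,2])[:,None]
def proj(name,T,P):
    c=bot.calibration(name); q=(np.array(P,float).reshape(-1,3)-T[:3,3])@T[:3,:3]
    q=q*[1,-1,-1]
    return cv2.projectPoints(q,np.zeros(3),np.zeros(3),np.array(c["camera_matrix"],float),np.array(c["dist"],float))[0].reshape(-1,2)
def tri(A,B):
    # A,B=(eye,dir) -> midpoint, gap
    (e1,d1),(e2,d2)=A,B; d1=d1/np.linalg.norm(d1); d2=d2/np.linalg.norm(d2)
    t=np.linalg.lstsq(np.c_[d1,-d2],e2-e1,rcond=None)[0]
    a,b=e1+t[0]*d1,e2+t[1]*d2; return (a+b)/2,np.linalg.norm(a-b)
E
python3 - <<'E'
from h import *
for n in("scene","side","wrist"):
    shot(n,f"pics/{n}0.png")
    print(n,{k:np.round(v,3).tolist() for k,v in bot.calibration(n).items()})
print(bot.get_obs())
E
```

```text
scene {'camera_matrix': [[421.91, 0.0, 276.485], [0.0, 421.91, 210.06], [0.0, 0.0, 1.0]], 'dist': [0.006, 0.0, 0.0, 0.0, 0.0], 'eye': [-199.043, -499.945, 896.941], 'attitude': [47.918, -0.417, -56.606]}
side {'camera_matrix': [[400.505, 0.0, 276.24], [0.0, 400.505, 211.635], [0.0, 0.0, 1.0]], 'dist': [-0.096, 0.0, 0.0, 0.0, 0.0], 'eye': [302.614, -811.624, 820.439], 'attitude': [49.255, -0.835, -18.462]}
wrist {'camera_matrix': [[290.39, 0.0, 277.144], [0.0, 290.39, 209.3], [0.0, 0.0, 1.0]], 'dist': [-0.022, 0.0, 0.0, 0.0, 0.0], 'mount': [[0.0, 0.957, 0.292, 75.416], [1.0, 0.0, -0.001, 0.657], [-0.001, 0.292, -0.957, -142.93], [0.0, 0.0, 0.0, 1.0]]}
{'time': 0.15, 'joints': array([-3.90592679, 23.59233833, -0.72944452, 91.49292298,  0.32156037,
       64.99202588, -4.71263407]), 'dq': array([-0.06704586, -0.14294635, -0.10017104, -0.147109  ,  0.07248278,
       -0.03334201, -0.02045331]), 'effort': array([ 8.68001844e-04, -6.01035547e+01,  6.82709701e-01, -2.99646127e+01,
        1.39312408e-02,  7.85868731e-03, -1.85852571e-05]), 'tool_pos': array([ 6.24605785e+02, -4.45335058e-02,  2.30615974e+02]), 'tcp_rot': array([-1.79924961e+02,  5.48194831e-03,  8.99980989e+01]), 'ft_force': array([ 0.50479309, -0.35993544,  0.50671748]), 'torque': array([ 0.01560487,  0.01759114, -0.08071744]), 'grip_force': 0.0, 'width': 0.9957091361747108}
```

View pics/scene0.png

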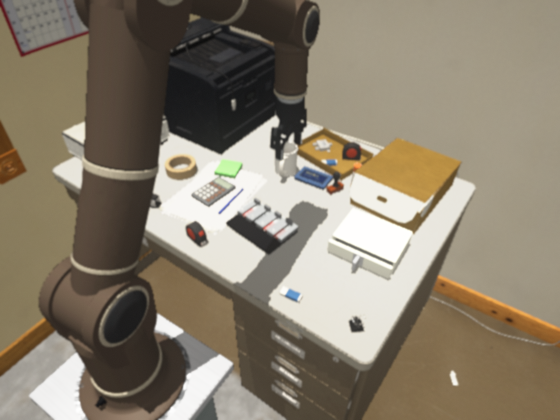

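View pics/wrist0.png

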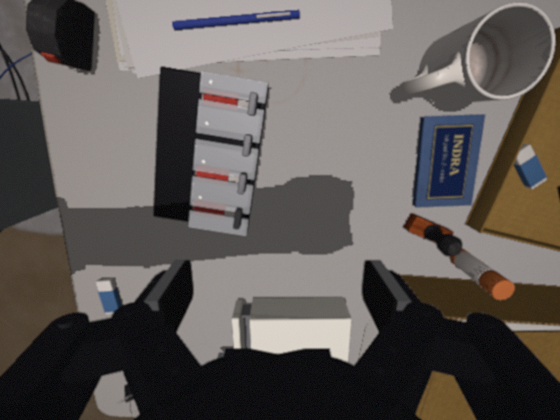

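View pics/side0.png

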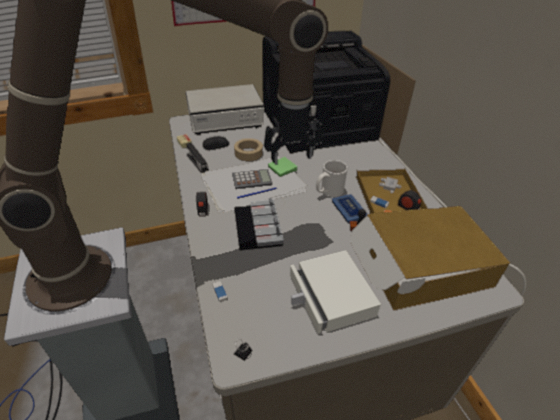

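The wrist view shows the copier with its pale roof at about (200,71)–(270,80)–(247,236)–(188,227). Red sticks show in bays 1, 3 and 4, and bay 2 looks dark and empty. The drawer unit is below, at about (240–350, 300–350), with its front facing left. I'll measure the roof and unit corners in this view.

Run:
```python
from h import *
im=cv2.imread("pics/wrist0.png");T=np.load("pics/wrist0.npy")
print(onplane("wrist",T,[(200,71),(270,80),(247,236),(188,227)],29).round(1))
print("apron",onplane("wrist",T,[(162,67),(155,215)],14).round(1))
print("tabs top",onplane("wrist",T,[(253,104),(248,145),(242,182),(238,217)],48).round(1))
hsv=cv2.cvtColor(im,cv2.COLOR_BGR2HSV)
m=((hsv[...,0]<8)|(hsv[...,0]>172))&(hsv[...,1]>140)&(hsv[...,2]>90); m[:, :180]=0;m[:,280:]=0
n,l,s,c=cv2.connectedComponentsWithStats(m.astype('uint8'))
for i in range(1,n):
    if s[i,4]>20: print(s[i],c[i],onplane("wrist",T,[c[i]],20).round(1))
# drawer unit from scene/side two views
Ts=np.load("pics/scene0.npy");Td=np.load("pics/side0.npy")
for nm,a,b in[("topL far",(359,211),(303,266)),("top R near",(402,266),(325,323)),("back",(411,235),(377,298)),("backL",(368,211),(348,252))]:
    A=rays("scene",Ts,[a]);B=rays("side",Td,[b]);p,g=tri((A[0],A[1][0]),(B[0],B[1][0]));print(nm,p.round(1),round(g,1))
a=cv2.resize(cv2.imread("pics/scene0.png")[190:290,220:420],None,fx=3.5,fy=3.5,interpolation=cv2.INTER_CUBIC)
b=cv2.resize(cv2.imread("pics/side0.png")[190:340,220:390],None,fx=3.5,fy=3.5,interpolation=cv2.INTER_CUBIC)[:, :]
cv2.imwrite("pics/cr1.png",a)
```

```text
[[541.4 127.8  29. ]
 [617.6 118.5  29. ]
 [586.9 -65.3  29. ]
 [512.5 -53.1  29. ]]
apron [[494.7 134.6  14. ]
 [465.7 -42.   14. ]]
tabs top [[599.8  92.6  48. ]
 [593.4  50.   48. ]
 [585.4   8.7  48. ]
 [579.2 -33.4  48. ]]
[204  94  33  10 162] [220.03703704  98.87037037] [[560.   99.7  20. ]]
[197 172  31   8 121] [211.62809917 175.5785124 ] [[544.8  11.   20. ]]
topL far [ 563.6 -260.1  171.3] 46.5
top R near [ 567.3 -382.9   76.6] 7.7
back [ 710.8 -356.3   61.7] 20.7
backL [ 692.9 -228.7   98.5] 15.9
```

```bash
python3 -m inch '[[[1,-1,-1,-0.5,0,0,0],[1,-1,-1,-0.5,0,0,0],[1,-1,-1,-0.5,0,0,0],[1,-1,-1,-0.5,0,0,0],[1,-1,-1,-0.5,0,0,0]]]'; python3 -m inch '[[[1,-1,0,0,0,0,0],[1,-1,0,0,0,0,0],[1,-1,0,0,0,0,0],[1,-1,0,0,0,0,0],[1,0,0,0,0,0,0]]]'
python3 - <<'E'
from h import *
shot("wrist","pics/w1.png")
print(tool())
E
```

```text
time: 0.65
tool_pos: [498.7, -125.9, 294.1]
tcp_rot: [-180.0, -0.0, 90.0]
ft_force: [1.1, 0.2, -0.5]
width: 0.998
grip_force: 0.0
time: 1.15
tool_pos: [499.0, -228.9, 293.5]
tcp_rot: [-180.0, 0.1, 89.7]
ft_force: [-1.1, -0.1, -0.2]
width: 1.0
grip_force: 0.0
(array([ 499.36987584, -226.65533382,  293.41162703]), array([-1.79954160e+02,  1.68124108e-02,  8.98179064e+01]))
```

View pics/w1.png

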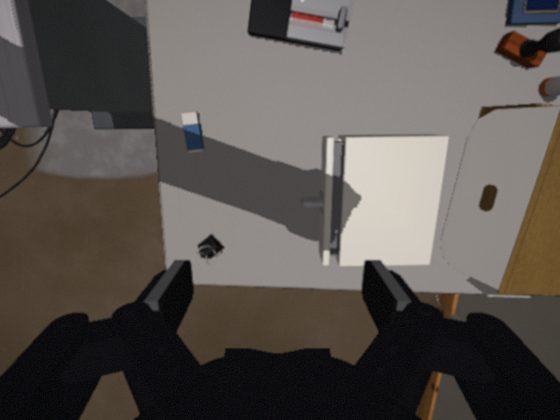

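The unit's case top spans about (345,136)–(447,136)–(433,266)–(340,266). The drawer front panel is a strip at x≈323–336, slightly ajar, with its pull at (303–325, 203). The eraser is at (192,131) and the binder clip at (209,247). Next I'll take a second wrist view and triangulate the same corners.

```bash
python3 -m inch '[[[1,1,0,0,0,0,0],[1,1,0,0,0,0,0],[1,1,0,0,0,0,0],[1,1,0,0,0,0,0],[1,0,0,0,0,0,0]]]' | head -2
python3 - <<'E'
from h import *
shot("wrist","pics/w2.png")
a=cv2.imread("pics/w1.png")[110:290,270:460]; b=cv2.imread("pics/w2.png")[180:360,250:440]
f=lambda q:cv2.resize(q,(570,540)[:2],interpolation=cv2.INTER_CUBIC)
w2=cv2.imread("pics/w2.png")
cv2.imwrite("pics/c1.png",np.hstack([cv2.resize(a,(400,379)),cv2.resize(w2,(400,300))[:,:] if 0 else cv2.resize(w2,(400,379))]))
for nm in("w1","w2"):
    im=cv2.imread(f"pics/{nm}.png");T=np.load(f"pics/{nm}.npy")
    hsv=cv2.cvtColor(im,cv2.COLOR_BGR2HSV)
    m=((hsv[...,2]>205)).astype('uint8')
    for c in cv2.findContours(m,cv2.RETR_EXTERNAL,cv2.CHAIN_APPROX_NONE)[0]:
        if cv2.contourArea(c)>300:
            r=cv2.minAreaRect(c); print(nm,cv2.contourArea(c),np.round(cv2.boxPoints(r)).tolist(),onplane("wrist",T,cv2.boxPoints(r),52).round(1).tolist())
E
```

```text
time: 1.7
tool_pos: [500.2, -119.9, 293.7]
w1 11006.5 [[340.0, 264.0], [347.0, 133.0], [446.0, 138.0], [440.0, 269.0]] [[592.5, -355.8, 52.0], [590.2, -169.0, 52.0], [719.9, -175.4, 52.0], [741.4, -365.5, 52.0]]
w2 5648.0 [[334.0, 327.0], [341.0, 216.0], [431.0, 221.0], [425.0, 332.0]] [[593.2, -355.7, 52.0], [590.3, -169.9, 52.0], [719.4, -177.1, 52.0], [740.3, -366.4, 52.0]]
```

View pics/c1.png

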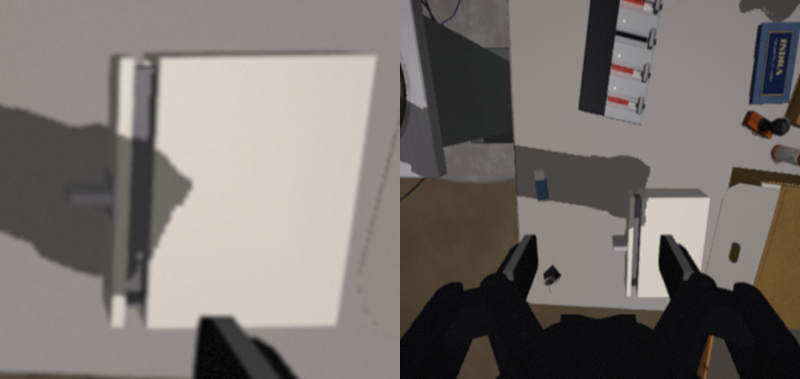

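Run:
```python
from h import *
T=np.load("pics/w1.npy"); k=190/400
g=lambda *q:[(270+a*k,110+b*k) for a,b in q]
P=onplane("wrist",T,g((159,56),(377,55),(336,325),(147,327)),52);print(P.round(1)[:,:2].tolist())
print([np.linalg.norm((P-np.roll(P,-1,0))[i]).round(1) for i in range(4)], np.degrees(np.arctan2(*(P[0]-P[3])[:2]))*-1)
print("pull",onplane("wrist",T,g((68,194),(112,194)),46).round(1).tolist(),"panel",onplane("wrist",T,g((120,57),(112,327)),49).round(1).tolist())
# heights: pull tip and case corners across two views
T2=np.load("pics/w2.npy"); k2=(560/400,420/379); h=lambda a,b:((a-400)*k2[0],b*k2[1])
for nm,a,b in[("case FL",(159,56),(647,196)),("case BL",(377,55),(708,197)),("pull tip",(68,194),(613,242)),]:
    A=rays("wrist",T,g(a));B=rays("wrist",T2,[h(*b)]);p,q=tri((A[0],A[1][0]),(B[0],B[1][0]));print(nm,p.round(1),q.round(1))
# copier: tabs in w2 vs wrist0
T0=np.load("pics/wrist0.npy")
for nm,a,b in[("tab2",(248,145),(652,39)),("tab3",(242,182),(645,74)),("tab4",(238,217),(640,105)),("roof F4",(188,227),(606,115)),("roof B4",(247,236),(641,124))]:
    A=rays("wrist",T0,[a]);B=rays("wrist",T2,[h(*b)]);p,q=tri((A[0],A[1][0]),(B[0],B[1][0]));print(nm,p.round(1),q.round(1))
```

```text
[[588.4, -173.5], [723.2, -173.0], [725.2, -357.6], [591.8, -358.0]]
[np.float64(134.8), np.float64(184.6), np.float64(133.4), np.float64(184.5)] 1.0472827034801155
pull [[534.9, -262.7, 46.0], [564.1, -262.8, 46.0]] panel [[565.0, -174.2, 49.0], [567.7, -359.4, 49.0]]
case FL [ 594.  -173.4   48.2] 9.2
case BL [ 719.7 -172.8   54.1] 3.9
pull tip [ 537.  -270.9   16.6] 1.1
tab2 [592.9  49.1  39.8] 0.9
tab3 [584.4   5.4  35.3] 1.8
tab4 [577.9 -37.2  37.4] 0.8
roof F4 [515.3 -51.4  35.5] 1.9
roof B4 [585.5 -66.   24.8] 2.8
```

The sizes fit: the case is 134.8×184.6 mm and the copier roof 76×184 mm, with a yaw of about -9.3°. The fin measures 29 mm and the tabs sit at about 40 mm. I'll turn the tool to yaw 0 and go for the drawer pull.

```bash
python3 -m inch '[[[1,0,0,0,0,0,1],[1,0,0,0,0,0,1],[1,0,0,0,0,0,1],[1,0,0,0,0,0,1],[1,0,0,0,0,0,1]]]'>/dev/null; python3 -m inch '[[[1,0,0,0,0,0,1],[1,0,0,0,0,0,1],[1,0,0,0,0,0,1],[1,0,0,0,0,0,1],[1,0,0,0,0,0,1]]]'>/dev/null; python3 -m inch '[[[1,0,0,0,0,0,1],[1,0,0,0,0,0,1],[1,0,0,0,0,0,1],[1,0,0,0,0,0,1],[1,0,0,0,0,0,1]]]'>/dev/null; python3 -m inch '[[[1,0,0,0,0,0,1],[1,0,0,0,0,0,1],[1,0,0,0,0,0,1],[1,0,0,0,0,0,1],[1,0,0,0,0,0,1]]]' >/dev/null;python3 -m inch '[[[1,0,0,0,0,0,1],[1,0,0,0,0,0,1],[1,0,0,0,0,0,0.4],[1,0,0,0,0,0,0],[1,0,0,0,0,0,0]]]'
python3 - <<'E'
from h import *
T0=np.load("pics/w1.npy");print("eraser,clip",onplane("wrist",T0,[(192,131),(209,247)],10).round(0).tolist())
shot("wrist","pics/w3.png")
E
```

```text
time: 4.25
tool_pos: [500.0, -125.1, 293.7]
tcp_rot: [180.0, 0.0, 0.5]
ft_force: [-0.1, 0.3, 0.8]
width: 0.997
grip_force: 0.0
eraser,clip [[379.0, -167.0, 10.0], [390.0, -347.0, 10.0]]
```

View pics/w3.png

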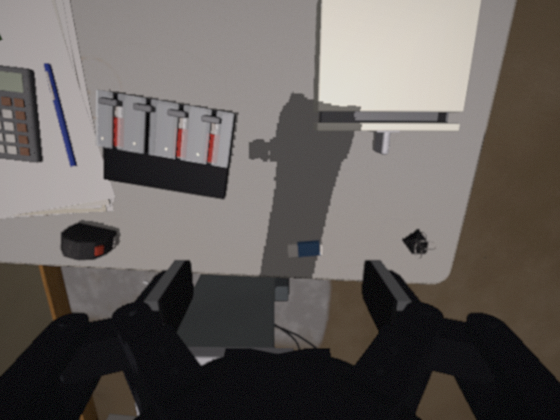

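The pull now stands clear at about (382–396, 130–153). The copier roof's back edge runs (97,91)–(236,113), and the front panel's lower edge lies at y≈130.

Run:
```python
from h import *
T=np.load("pics/w3.npy");im=cv2.imread("pics/w3.png")
cv2.imwrite("pics/c3.png",np.hstack([cv2.resize(im[85:200,90:240],(400,307),interpolation=3),cv2.resize(im[100:160,310:470],(400,150),interpolation=3)] if 0 else [cv2.resize(im[85:205,85:245],(400,300),interpolation=3),cv2.resize(im[85:205,315:475],(400,300),interpolation=3)]))
```

```text
(no output)
```

View pics/c3.png

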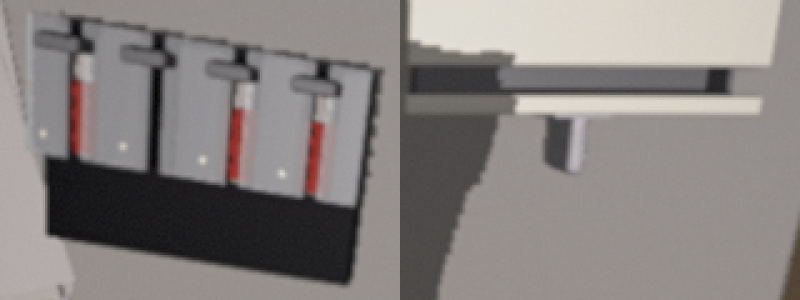

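Run:
```python
from h import *
T=np.load("pics/w3.npy")
L=lambda *q:[(85+a/2.5,85+b/2.5) for a,b in q]; G=lambda *q:[(315+(a-400)/2.5,85+b/2.5) for a,b in q]
print("fin",onplane("wrist",T,G((578,118),(573,168)),46).round(1)[:,:2].tolist(),"panel",onplane("wrist",T,G((407,112),(762,114)),49).round(1)[:,:2].tolist(),"caseF",onplane("wrist",T,G((405,66),(772,66)),52).round(1)[:,:2].tolist())
M=[((30,12),12,92,29),((378,68),12,-92,29),((356,206),-62,-92,29),((350,283),-114,-92,14),((48,234),-114,92,14),
((57,40),-.5,66,48),((146,53),-.5,22,48),((230,68),-.5,-22,48),((314,82),-.5,-66,48)]
W=np.array([onplane("wrist",T,L(a),z)[0,:2] for a,x,y,z in M]);l=np.array([(x,y) for a,x,y,z in M])
c=l-l.mean(0);w=W-W.mean(0);th=np.arctan2((c[:,0]*w[:,1]-c[:,1]*w[:,0]).sum(),(c*w).sum());Rm=np.array([[np.cos(th),-np.sin(th)],[np.sin(th),np.cos(th)]])
o=W.mean(0)-Rm@l.mean(0);print("copier",o.round(1),np.degrees(th).round(2));print((W-(l@Rm.T+o)).round(1).tolist())
T0=np.load("pics/wrist0.npy")
for nm,b,a in zip(("tab1","tab2","tab3","tab4"),[(253,104),(248,145),(242,182),(238,217)],[(57,40),(146,53),(230,68),(314,82)]):
    A=rays("wrist",T,L(a));B=rays("wrist",T0,[b]);p,q=tri((A[0],A[1][0]),(B[0],B[1][0]));print(nm,p.round(1),q.round(1))
T1=np.load("pics/w1.npy");A=rays("wrist",T,G((573,168)));B=rays("wrist",T1,[(302.3,202.2)]);print("fin tip",tri((A[0],A[1][0]),(B[0],B[1][0])))
```

```text
fin [[563.0, -266.1], [537.1, -266.4]] panel [[565.1, -176.1], [566.5, -361.4]] caseF [[587.6, -173.6], [590.2, -360.4]]
copier [589.3  25.7] -9.1
[[-1.6, -0.2], [-0.2, -1.7], [-1.2, 1.3], [1.4, 1.1], [1.0, -1.8], [-0.3, 0.6], [0.4, -0.8], [0.2, 0.3], [0.5, 1.1]]
tab1 [599.3  92.8  45.5] 0.6
tab2 [592.8  49.5  41.6] 0.2
tab3 [585.1   7.   40.6] 1.3
tab4 [578.4 -36.3  39.6] 1.0
fin tip (array([ 536.07946305, -265.57825871,   42.83886236]), np.float64(4.059369926769437))
```

```bash
python3 -m inch '[[[1,0.4,1,0.6,0,0,0],[1,0.4,1,0.6,0,0,0],[1,0.4,1,0.6,0,0,0],[1,0.4,1,0.6,0,0,0],[1,0.36,1,0.6,0,0,0]]]'>/dev/null; python3 -m inch '[[[1,0,0.6,1,0,0,0],[1,0,0,1,0,0,0],[1,0,0,1,0,0,0],[1,0,0,1,0,0,0],[1,0,0,1,0,0,0]]]' >/dev/null;python3 -m inch '[[[1,0,0,1,0,0,0],[1,0,0,1,0,0,0],[1,0,0,0.5,0,0,0],[1,0,0,0,0,0,0],[1,0,0,0,0,0,0]]]'
```

```text
time: 5.8
tool_pos: [550.4, -265.0, 31.9]
tcp_rot: [180.0, -0.0, 0.4]
ft_force: [0.8, -0.2, 0.3]
width: 1.0
grip_force: 0.0
```

```bash
python3 -m inch '[[[1,0,0,0.48,0,0,0],[-1,0,0,0,0,0,0],[-1,0,0,0,0,0,0],[-1,0,0,0,0,0,0],[-1,0,0,0,0,0,0]]]'; python3 -m inch '[[[-1,0,0,0,0,0,0],[-1,0,0,0,0,0,0],[-1,-0.4,0,0,0,0,0],[-1,-0.4,0,0,0,0,0],[-1,-0.4,0,0,0,0,0]]]'
```

```text
time: 6.3
tool_pos: [550.2, -264.7, 19.7]
tcp_rot: [180.0, -0.0, 0.4]
ft_force: [-0.6, -0.1, -0.5]
width: 0.33
grip_force: 0.0
time: 6.8
tool_pos: [520.2, -268.7, 20.0]
tcp_rot: [179.7, -0.1, 0.3]
ft_force: [1.3, -10.0, -4.5]
width: 0.103
grip_force: 60.3
```

```bash
python3 -m inch '[[[-1,-0.4,0.05,0,0,0,0],[-1,-0.4,0.05,0,0,0,0],[-1,-0.4,0.05,0,0,0,0],[-1,-0.4,0,0,0,0,0],[-1,-0.4,0,0,0,0,0]]]'; python3 -m inch '[[[-1,-0.1,0,0,0,0,0],[-1,0,0,0,0,0,0]]]'
```

```text
time: 7.3
tool_pos: [470.0, -269.3, 19.9]
tcp_rot: [180.0, -0.1, 0.4]
ft_force: [0.2, -1.8, 5.5]
width: 0.103
grip_force: 61.5
time: 7.5
tool_pos: [469.3, -269.3, 19.9]
tcp_rot: [179.9, -0.2, 0.4]
ft_force: [6.3, -3.3, 0.6]
width: 0.104
grip_force: 61.2
```

```bash
python3 -m inch '[[[0.2,0,0,0,0,0,0],[0.2,0,0,0,0,0,0],[0.2,0,0,0,0,0,0],[0.2,0,0,-1,0,0,0],[0.2,0,0,-1,0,0,0]]]'; python3 -m inch '[[[0.2,0,0,-1,0,0,0.8],[0,0,0,-1,0,0,0.8],[0,0,0,-1,0,0,0.8],[-1,0.25,-1,0,0,0,0],[-1,0.25,-1,0,0,0,0]]]'>/dev/null; python3 -m inch '[[[-1,0.25,-1,0,0,0,0],[-1,0.25,-1,0,0,0,0],[-1,0.25,-1,0,0,0,0],[-1,0.25,-1,0,0,0,0],[-1,0.25,-1,0,0,0,0]]]'>/dev/null; python3 -m inch '[[[-1,0.25,-1,0,0,0,0],[-1,0.25,-1,0,0,0,0],[-1,0.25,-1,0,0,0,0],[-1,0.25,-1,0,0,0,0],[-1,0.25,-1,0,0,0,0]]]'>/dev/null; python3 -m inch '[[[-1,0.25,-1,0,0,0,0],[-1,0.25,-1,0,0,0,0],[-1,0.25,-1,0,0,0,0],[-1,0,0,0,0,0,0],[-1,0,0,0,0,0,0]]]'
```

```text
time: 8.0
tool_pos: [466.2, -268.4, 68.9]
tcp_rot: [-179.9, 0.2, 0.4]
ft_force: [0.4, -1.2, -0.0]
width: 0.6
grip_force: 0.0
time: 10.0
tool_pos: [619.3, 86.4, 143.6]
tcp_rot: [180.0, 0.1, -9.1]
ft_force: [0.4, -1.6, 0.9]
width: 0.003
grip_force: 0.0
```

```bash
python3 -m inch '[[[-1,0.1,-0.1,1,0,0,0],[-1,0,0,1,0,0,0],[-1,0,0,1,0,0,0],[-1,0,0,1,0,0,0],[-1,0,0,0.38,0,0,0]]]'>/dev/null; python3 -m inch '[[[-1,0,0,0,0,0,0],[-1,-0.3,0,0,0,0,0],[-1,-0.3,0,0,0,0,0],[-1,-0.2,0,0,0,0,0],[-1,0,0,0,0,0,0]]]';python3 -m inch '[[[-1,-0.3,0,0,0,0,0],[-1,-0.3,0,0,0,0,0],[-1,-0.3,0,0,0,0,0],[-1,-0.2,0,0,0,0,0],[-1,0,0,0,0,0,0]]]'
```

```text
time: 11.0
tool_pos: [603.2, 91.5, 36.0]
tcp_rot: [-180.0, -0.1, -9.2]
ft_force: [2.6, -1.2, 1.2]
width: 0.0
grip_force: 1.0
time: 11.5
tool_pos: [575.5, 96.3, 35.0]
tcp_rot: [-180.0, -0.0, -9.2]
ft_force: [3.6, -0.7, 0.7]
width: -0.001
grip_force: 1.7
```

```bash
python3 -m inch '[[[-1,-0.1,0,0,0,0,0],[-1,0,0,0,0,0,0]]]';python3 -m inch '[[[-1,-0.1,0,0,0,0,0],[-1,0,0,0,0,0,0]]]'
```

```text
time: 11.7
tool_pos: [573.6, 96.5, 34.9]
tcp_rot: [-180.0, -0.0, -9.2]
ft_force: [3.1, 0.2, 3.0]
width: -0.001
grip_force: 1.7
time: 11.9
tool_pos: [572.5, 96.7, 35.0]
tcp_rot: [-180.0, -0.2, -9.2]
ft_force: [7.4, -0.3, -0.5]
width: 0.001
grip_force: 3.7
```

Bay 1's ejector reached its stop. Bay 2 shows a black slot with no red, so it's empty; I'll go on to bays 3 and 4.

```bash
python3 -m inch '[[[-1,0.5,0,0,0,0,0],[-1,0.8,0,0,0,0,0],[-1,0.7,0,0,0,0,0],[-1,0,0,-1,0,0,0],[-1,0,0.6,-0.2,0,0,0]]]'>/dev/null; python3 -m inch '[[[-1,0,1,0,0,0,0],[-1,0,1,0,0,0,0],[-1,0,0.9,0,0,0,0],[-1,0,0,1,0,0,0],[-1,0,0,0.2,0,0,0]]]'; python3 -m inch '[[[-1,0,0,0,0,0,0],[-1,-0.4,0,0,0,0,0],[-1,-0.4,0,0,0,0,0],[-1,-0.4,0,0,0,0,0],[-1,-0.4,0,0,0,0,0]]]'; python3 -m inch '[[[-1,-0.2,0,0,0,0,0],[-1,-0.2,0,0,0,0,0],[-1,-0.1,0,0,0,0,0],[-1,0,0,0,0,0,0]]]'
```

```text
time: 12.9
tool_pos: [603.6, 0.4, 32.3]
tcp_rot: [179.9, 0.3, -9.3]
ft_force: [-0.5, 0.1, -1.3]
width: 0.0
grip_force: 0.0
time: 13.4
tool_pos: [566.6, 9.2, 35.4]
tcp_rot: [-180.0, -0.1, -9.2]
ft_force: [4.3, -0.5, -1.6]
width: -0.002
grip_force: 1.7
time: 13.8
tool_pos: [558.1, 10.5, 35.7]
tcp_rot: [-179.9, -0.4, -9.2]
ft_force: [12.2, -0.8, -6.3]
width: 0.003
grip_force: 6.0
```

```bash
python3 -m inch '[[[-1,0.5,0,0,0,0,0],[-1,0.8,0,0,0,0,0],[-1,0.7,0,0,0,0,0],[-1,0,0,-1,0,0,0],[-1,0,0.5,-0.2,0,0,0]]]'>/dev/null; python3 -m inch '[[[-1,0,0.8,0,0,0,0],[-1,0,0.5,0,0,0,0],[-1,0,0,0.7,0,0,0],[-1,0,0,0.4,0,0,0],[-1,0,0,0.1,0,0,0]]]'; python3 -m inch '[[[-1,0,0,0,0,0,0],[-1,-0.4,0,0,0,0,0],[-1,-0.4,0,0,0,0,0],[-1,-0.4,0,0,0,0,0],[-1,-0.4,0,0,0,0,0]]]'; python3 -m inch '[[[-1,-0.2,0,0,0,0,0],[-1,-0.2,0,0,0,0,0],[-1,-0.1,0,0,0,0,0],[-1,0,0,0,0,0,0]]]'
```

```text
time: 14.8
tool_pos: [595.2, -41.7, 33.1]
tcp_rot: [180.0, 0.2, -9.2]
ft_force: [-0.1, 0.6, -0.7]
width: 0.001
grip_force: 0.0
time: 15.3
tool_pos: [556.9, -35.0, 35.2]
tcp_rot: [-180.0, -0.1, -9.2]
ft_force: [4.1, 0.5, -1.9]
width: 0.0
grip_force: 1.8
time: 15.7
tool_pos: [550.6, -34.0, 36.1]
tcp_rot: [-180.0, -0.7, -9.2]
ft_force: [18.3, -3.1, -11.7]
width: -0.0
grip_force: 8.8
```

```bash
python3 -m inch '[[[-1,0.5,0,0,0,0,0],[-1,0.8,0,0,0,0,0],[-1,0.7,0,0,0,0,0],[-1,0,0,-1,0,0,0],[-1,0,0,-1,0,0,0]]]'>/dev/null; python3 -m inch '[[[-1,0,0,-1,0,0,0],[-1,0,0,-1,0,0,0],[-1,0,0,-1,0,0,0],[0,-1,-0.25,-1,0,0,0],[0,-1,-0.25,0,0,0,0]]]'>/dev/null; python3 -m inch '[[[0,-1,-0.25,0,0,0,0],[0,-1,-0.25,0,0,0,0],[0,-1,-0.25,0,0,0,0],[0,-1,-0.25,0,0,0,0],[0,-0.3,0,0,0,0,0]]]'>/dev/null; python3 -m inch '[[[0,0,0,0,0,0,0],[0,0,0,0,0,0,0]]]'
python3 - <<'E'
from h import *
shot("wrist","pics/w4.png");shot("side","pics/side4.png")
E
```

```text
time: 17.4
tool_pos: [445.5, 20.5, 185.1]
tcp_rot: [-180.0, -0.0, -9.2]
ft_force: [0.0, 0.0, 0.5]
width: 0.5
grip_force: 0.0
```

View pics/w4.png

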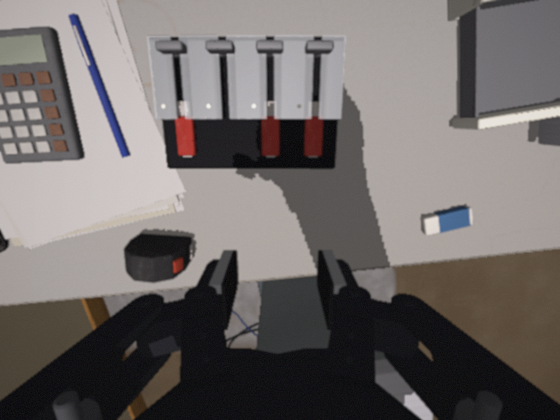

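Three sticks lie out on the apron at (186,138), (270,138) and (314,138), and bay 2 is empty. Next: measure them by mask here and in the side view.

```bash
cat >> h.py <<'E'
def reds(fn,name,amin=40):
    im=cv2.imread(fn);T=np.load(fn[:-4]+'.npy');hsv=cv2.cvtColor(im,cv2.COLOR_BGR2HSV)
    m=((hsv[...,0]<8)|(hsv[...,0]>172))&(hsv[...,1]>130)&(hsv[...,2]>60)
    out=[]
    for c in cv2.findContours(m.astype('uint8'),cv2.RETR_EXTERNAL,cv2.CHAIN_APPROX_NONE)[0]:
        if cv2.contourArea(c)>amin: out.append((cv2.contourArea(c),cv2.minAreaRect(c)))
    return T,out
E
python3 - <<'E'
from h import *
for fn,n in(("pics/w4.png","wrist"),("pics/side4.png","side")):
    T,o=reds(fn,n)
    for a,r in o:
        b=onplane(n,T,cv2.boxPoints(r),20)[:,:2];print(n,a,np.round(r[0]),np.round(r[1]),onplane(n,T,[r[0]],20)[0,:2].round(1),"corners",b.round(0).tolist())
E
```

```text
wrist 115.0 [178. 266.] [15. 10.] [377.8 151.4] corners [[388.0, 155.0], [386.0, 143.0], [367.0, 148.0], [369.0, 160.0]]
wrist 581.0 [313. 136.] [17. 38.] [499.5 -24.8] corners [[482.0, -13.0], [520.0, -19.0], [516.0, -37.0], [478.0, -31.0]]
wrist 567.0 [270. 136.] [38. 17.] [506.7  19.8] corners [[527.0, 25.0], [524.0, 8.0], [486.0, 14.0], [489.0, 32.0]]
wrist 644.5 [185. 136.] [39. 19.] [520.8 106.1] corners [[541.0, 113.0], [539.0, 93.0], [500.0, 99.0], [502.0, 119.0]]
side 52.0 [249. 239.] [ 5. 12.] [497.3 -23.8] corners [[482.0, -11.0], [517.0, -15.0], [512.0, -37.0], [478.0, -32.0]]
side 48.0 [248. 228.] [ 5. 11.] [504.1  19.8] corners [[492.0, 35.0], [522.0, 25.0], [516.0, 5.0], [486.0, 14.0]]
side 41.5 [245. 209.] [ 5. 11.] [519.1 107.2] corners [[504.0, 121.0], [538.0, 117.0], [534.0, 93.0], [500.0, 98.0]]
side 76.5 [407. 202.] [10. 10.] [1023.3  -15.1] corners [[1022.0, 12.0], [1054.0, 2.0], [1025.0, -42.0], [994.0, -32.0]]
side 43.0 [262.  18.] [  4. 103.] [1200.5 2168.4] corners [[825.0, 2201.0], [1647.0, 2268.0], [1602.0, 2152.0], [807.0, 2096.0]]
```

Both views agree to about 2 mm at stick height. The outer ends are at local x≈-100, as expected. I'll go for stick 4 first.

```bash
python3 -m inch '[[[-0.25,0.76,0.5,0,0,0,0],[-0.25,0.76,0.5,0,0,0,0],[-0.25,0.76,0.45,1,0,0,0],[-0.25,0,0,1,0,0,0],[-0.25,0,0,1,0,0,0]]]'>/dev/null; python3 -m inch '[[[-0.25,0,0,1,0,0,0],[-0.25,0,0,1,0,0,0],[-0.25,0,0,0.8,0,0,0],[-0.25,0,0,0,0,0,0],[-0.25,0,0,0,0,0,0]]]'
```

```text
time: 18.5
tool_pos: [495.6, -24.5, 39.7]
tcp_rot: [180.0, 0.0, -9.2]
ft_force: [-0.3, 0.7, -0.1]
width: 0.376
grip_force: 0.0
```

```bash
python3 -m inch '[[[-0.25,0,0,0.5,0,0,0],[-0.25,0,0,0.48,0,0,0],[-0.25,0,0,0,0,0,0],[-0.25,0,0,0,0,0,0]]]'; python3 -m inch '[[[-1,0,0,0,0,0,0],[-1,0,0,0,0,0,0],[-1,0,0,0,0,0,0],[-1,0,0,0,0,0,0]]]'
```

```text
time: 18.9
tool_pos: [495.0, -24.1, 15.1]
tcp_rot: [180.0, 0.0, -9.2]
ft_force: [0.5, -0.5, 0.2]
width: 0.376
grip_force: 0.0
time: 19.3
tool_pos: [495.6, -24.0, 15.8]
tcp_rot: [-180.0, -0.0, -9.2]
ft_force: [-0.3, -1.1, 6.1]
width: 0.184
grip_force: 59.3
```

```bash
python3 -m inch '[[[-1,-0.4,0,0,0,0,0],[-1,-0.4,0,0,0,0,0],[-1,-0.4,0,0,0,0,0],[-1,-0.4,0,0,0,0,0],[-1,0,0,-0.5,0,0,0]]]'; python3 -m inch '[[[-1,0,0,-1,0,0,0],[-1,0,0,-1,0,0,0],[-1,0,0,-0.7,0,0,0],[-1,0,0,0,0,0,-0.8],[-1,0,0,0,0,0,-0.8]]]'; python3 -m inch '[[[-1,0,0,0,0,0,-0.85],[-1,0,0,0,0,0,0]]]'
```

```text
time: 19.8
tool_pos: [451.7, -17.3, 26.6]
tcp_rot: [179.9, 0.3, -9.2]
ft_force: [-0.4, 0.3, -0.8]
width: 0.187
grip_force: 58.7
time: 20.3
tool_pos: [454.1, -17.3, 95.2]
tcp_rot: [-180.0, 0.1, -2.6]
ft_force: [-0.3, -0.2, 0.1]
width: 0.187
grip_force: 58.7
time: 20.5
tool_pos: [453.8, -17.4, 94.7]
tcp_rot: [-180.0, 0.2, 0.7]
ft_force: [-0.2, -0.2, -0.7]
width: 0.179
grip_force: 58.7
```

```bash
python3 -m inch '[[[-1,0.33,0.91,0,0,0,0],[-1,0.33,0.91,0,0,0,0],[-1,0.33,0.91,0,0,0,0],[-1,0.33,0.91,0,0,0,0],[-1,0.33,0.91,0,0,0,0]]]'>/dev/null; python3 -m inch '[[[-1,0.33,0.91,0,0,0,0],[-1,0.33,0.91,0,0,0,0],[-1,0.33,0.91,0,0,0,0],[-1,0.33,0.91,0,0,0,0],[-1,0,0,0,0,0,0]]]';python3 - <<'E'
from h import *
shot("wrist","pics/w5.png");shot("side","pics/side5.png")
E
```

```text
time: 21.5
tool_pos: [531.5, -224.8, 94.7]
tcp_rot: [179.9, 0.1, 0.3]
ft_force: [-0.1, -0.1, -0.7]
width: 0.186
grip_force: 58.7
```

View pics/w5.png

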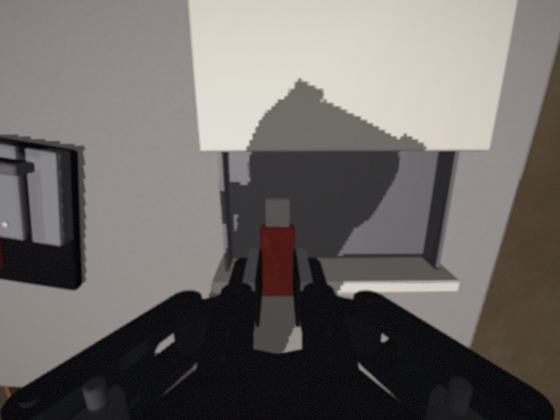

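The stick is held straight at about (278,260). The open drawer interior spans x≈230–435 between the case edge (y≈150) and the front panel (y≈257).

Run:
```python
from h import *
T=np.load("pics/w5.npy")
print("case edge",onplane("wrist",T,[(201,150),(490,150)],52).round(1)[:,:2].tolist())
print("wall tops",onplane("wrist",T,[(225,155),(222,255),(453,155),(440,262)],32).round(1)[:,:2].tolist())
print("floor bottom R/L",onplane("wrist",T,[(424,255),(232,255)],10).round(1)[:,:2].tolist())
print("panel top inner/outer R",onplane("wrist",T,[(440,262),(457,290),(212,290)],49).round(1)[:,:2].tolist())
```

```text
case edge [[589.0, -175.5], [590.3, -359.2]]
wall tops [[583.7, -187.0], [506.7, -181.0], [584.7, -347.9], [501.1, -352.7]]
floor bottom R/L [[496.5, -351.3], [496.0, -185.2]]
panel top inner/outer R [[509.8, -342.0], [486.5, -359.1], [486.3, -175.6]]
```

```bash
python3 -m inch '[[[-1,0,0,1,0,0,0],[-1,0,0,1,0,0,0],[-1,0,0,0.9,0,0,0],[-1,0,0,0.38,0,0,0],[-1,0,0,0,0,0,0]]]'; python3 -m inch '[[[-0.3,0,0,0,0,0,0],[-0.3,0,0,0,0,0,0],[-0.3,0,0,0,0,0,0],[-0.3,0,0,-0.6,0,0,0],[-0.3,0,0,-1,0,0,0]]]';python3 -m inch '[[[-0.3,0,0,-1,0,0,0],[-0.3,0,0,-1,0,0,0],[-0.3,0,0,0,0,0,0]]]'
python3 - <<'E'
from h import *
shot("wrist","pics/w6.png");shot("side","pics/side6.png");shot("scene","pics/scene6.png")
for n in("wrist","side"):
    T,o=reds({"wrist":"pics/w6.png","side":"pics/side6.png"}[n],n)
    for a,r in o: print(n,a,np.round(r[0]),np.round(r[1]),r[2],onplane(n,T,[r[0]],18)[0,:2].round(1))
E
```

```text
time: 22.1
tool_pos: [532.3, -219.9, 13.1]
tcp_rot: [-179.9, 0.0, 0.7]
ft_force: [0.3, 1.1, 0.4]
width: 0.187
grip_force: 58.7
time: 22.6
tool_pos: [531.0, -221.2, 53.3]
tcp_rot: [-180.0, 0.2, 0.6]
ft_force: [0.0, -0.2, 0.0]
width: 0.35
grip_force: 0.0
time: 22.9
tool_pos: [534.4, -222.6, 107.9]
tcp_rot: [179.9, -0.4, 0.6]
ft_force: [-0.1, 0.6, 0.2]
width: 0.351
grip_force: 0.0
wrist 398.0 [  7. 248.] [34. 14.] 90.0 [501.2  18.2]
wrist 838.5 [274. 211.] [20. 45.] 0.0 [ 537.4 -219.1]
side 73.0 [285. 289.] [ 6. 14.] 74.05460357666016 [ 535.6 -220.2]
side 62.0 [247. 228.] [ 6. 12.] 90.0 [503.8  24.4]
side 46.0 [245. 209.] [ 5. 11.] 82.87498474121094 [519.6 109. ]
side 77.5 [407. 202.] [10. 10.] 90.0 [1025.1  -13.2]
side 43.5 [262.  18.] [ 15. 108.] 78.69007110595703 [1206.7 2183.9]
```

```bash
python3 -m inch '[[[-0.25,-0.33,-0.96,-0.2,0,0,0],[-0.25,-0.33,-0.96,-0.2,0,0,0],[-0.25,-0.33,-0.96,-0.2,0,0,0],[-0.25,-0.33,-0.96,-0.2,0,0,0],[-0.25,-0.33,-0.96,-0.2,0,0,0]]]'>/dev/null; python3 -m inch '[[[-0.25,-0.33,-0.96,0,0,0,0],[-0.25,-0.33,-0.96,0,0,0,0],[-0.25,-0.33,-0.96,0,0,0,0],[-0.25,-0.33,-0.96,0,0,0,0],[-0.25,-0.33,-0.96,0,0,0,0]]]'>/dev/null; python3 -m inch '[[[-0.25,0,0,0,0,0,0.82],[-0.25,0,0,0,0,0,0.82],[-0.25,0,0,0,0,0,0.82],[-0.25,0,0,0,0,0,0],[-0.25,0,0,0,0,0,0]]]'
python3 - <<'E'
from h import *
shot("wrist","pics/w7.png");
T,o=reds("pics/w7.png","wrist")
for a,r in o: print(a,np.round(r[0]),np.round(r[1]),r[2],onplane("wrist",T,[r[0]],22)[0,:2].round(1),onplane("wrist",T,cv2.boxPoints(r),22)[:,:2].round().tolist())
E
```

```text
time: 24.55
tool_pos: [446.7, 17.5, 127.8]
tcp_rot: [180.0, 0.1, -9.1]
ft_force: [-0.9, -0.1, -0.6]
width: 0.374
grip_force: 0.0
75.0 [153. 292.] [ 6. 15.] 60.945396423339844 [381.3 153.1] [[382.0, 162.0], [388.0, 146.0], [381.0, 145.0], [375.0, 160.0]]
879.0 [265. 141.] [47. 22.] 88.36341857910156 [507.  19.] [[527.0, 25.0], [525.0, 7.0], [486.0, 12.0], [489.0, 31.0]]
997.5 [161. 141.] [49. 24.] 84.2894058227539 [521.  105.3] [[541.0, 112.0], [539.0, 92.0], [500.0, 98.0], [502.0, 119.0]]
1155.0 [546.  57.] [54. 25.] 90.0 [ 536.6 -211.4] [[557.0, -200.0], [555.0, -220.0], [515.0, -224.0], [518.0, -203.0]]
```

```bash
python3 -m inch '[[[-0.25,0.74,-0.14,0,0,0,0],[-0.25,0.74,-0.14,0,0,0,0],[-0.25,0.74,-0.14,1,0,0,0],[-0.25,0,0,1,0,0,0],[-0.25,0,0,1,0,0,0]]]'>/dev/null; python3 -m inch '[[[-0.25,0,0,0.7,0,0,0],[-0.25,0,0,0.4,0,0,0],[-0.25,0,0,0.4,0,0,0],[-0.25,0,0,0,0,0,0],[-0.25,0,0,0,0,0,0]]]';python3 -m inch '[[[-1,0,0,0,0,0,0],[-1,0,0,0,0,0,0],[-1,0,0,0,0,0,0],[-1,0,0,0,0,0,0],[-1,-0.3,0,0,0,0,0]]]'; python3 -m inch '[[[-1,-0.4,0,0,0,0,0],[-1,-0.4,0,0,0,0,0],[-1,-0.4,0,0,0,0,0],[-1,0,0,-0.5,0,0,0],[-1,0,0,-0.5,0,0,0]]]'
```

```text
time: 25.6
tool_pos: [503.9, 18.9, 16.2]
tcp_rot: [-180.0, -0.0, -9.2]
ft_force: [0.0, 0.8, 0.3]
width: 0.372
grip_force: 0.0
time: 26.1
tool_pos: [498.2, 20.2, 16.8]
tcp_rot: [-179.9, -0.2, -9.3]
ft_force: [3.4, -0.1, 4.8]
width: 0.182
grip_force: 59.2
time: 26.6
tool_pos: [465.8, 25.0, 41.5]
tcp_rot: [180.0, 0.1, -9.2]
ft_force: [-0.8, 0.5, -0.6]
width: 0.185
grip_force: 58.6
```

```bash
python3 -m inch '[[[-1,0,0,-1,0,0,0],[-1,0,0,-1,0,0,-0.8],[-1,0,0,0,0,0,-0.8],[-1,0,0,0,0,0,-0.85],[-1,0.175,0.957,0,0,0,0]]]'>/dev/null; python3 -m inch '[[[-1,0.175,0.957,0,0,0,0],[-1,0.175,0.957,0,0,0,0],[-1,0.175,0.957,0,0,0,0],[-1,0.175,0.957,0,0,0,0],[-1,0.175,0.957,0,0,0,0]]]'>/dev/null; python3 -m inch '[[[-1,0.175,0.957,0,0,0,0],[-1,0.175,0.957,0,0,0,0],[-1,0.175,0.957,0,0,0,0],[-1,0.175,0.957,0,0,0,0],[-1,0.175,0.957,0,0,0,0]]]'>/dev/null; python3 -m inch '[[[-1,0.175,0.957,0,0,0,0],[-1,0.175,0.957,0,0,0,0],[-1,0.175,0.957,0,0,0,0],[-1,0,0,0,0,0,0],[-1,0,0,0,0,0,0]]]'
python3 - <<'E'
from h import *
shot("wrist","pics/w8.png");
T,o=reds("pics/w8.png","wrist")
for a,r in o: print(a,np.round(r[0]),np.round(r[1]),r[2],onplane("wrist",T,[r[0]],18)[0,:2].round(1))
E
```

```text
time: 28.6
tool_pos: [530.9, -309.6, 91.3]
tcp_rot: [-180.0, 0.0, 0.5]
ft_force: [-0.7, -0.2, 0.1]
width: 0.183
grip_force: 58.7
1969.5 [277. 262.] [69. 34.] 90.0 [ 495.4 -308.7]
1016.5 [164. 212.] [48. 23.] 84.2894058227539 [ 537.4 -219.7]
```

```bash
python3 -m inch '[[[-1,0,0,1,0,0,0],[-1,0,0,1,0,0,0],[-1,0,0,0.8,0,0,0],[-1,0,0,0.32,0,0,0],[-1,0,0,0,0,0,0]]]'; python3 -m inch '[[[-0.3,0,0,0,0,0,0],[-0.3,0,0,0,0,0,0],[-0.3,0,0,0,0,0,0],[-0.3,0,0,-0.6,0,0,0],[-0.3,0,0,-1,0,0,0]]]';python3 -m inch '[[[-0.3,0,0,-1,0,0,0],[-0.3,0,0,-1,0,0,0],[-0.3,0,0,0,0,0,0]]]'
python3 - <<'E'
from h import *
shot("wrist","pics/w9.png");shot("side","pics/side9.png")
for n,f in(("wrist","pics/w9.png"),("side","pics/side9.png")):
    T,o=reds(f,n)
    for a,r in o: print(n,a,np.round(r[0]),np.round(r[1]),onplane(n,T,[r[0]],18)[0,:2].round(1))
E
```

```text
time: 29.15
tool_pos: [532.5, -307.6, 13.5]
tcp_rot: [-179.9, -0.1, 0.7]
ft_force: [0.9, 1.0, 0.2]
width: 0.182
grip_force: 58.7
time: 29.65
tool_pos: [530.0, -308.8, 52.6]
tcp_rot: [-179.9, 0.2, 0.6]
ft_force: [0.1, -0.5, -0.6]
width: 0.35
grip_force: 0.0
time: 29.95
tool_pos: [533.2, -310.8, 107.7]
tcp_rot: [179.8, -0.4, 0.5]
ft_force: [0.1, -0.6, 0.5]
width: 0.346
grip_force: 0.0
wrist 827.5 [273. 212.] [44. 20.] [ 535.8 -306.5]
wrist 876.0 [170. 207.] [46. 21.] [ 539.6 -220.1]
side 86.5 [297. 317.] [ 7. 15.] [ 534.  -308.1]
side 57.5 [285. 288.] [ 6. 13.] [ 537.  -219.9]
side 45.0 [245. 209.] [ 5. 11.] [519.5 108.8]
side 78.5 [407. 202.] [10. 10.] [1025.1  -13.2]
```

```bash
python3 -m inch '[[[-0.25,-0.175,-0.98,-0.2,0,0,0],[-0.25,-0.175,-0.98,-0.2,0,0,0],[-0.25,-0.175,-0.98,-0.2,0,0,0],[-0.25,-0.175,-0.98,-0.2,0,0,0],[-0.25,-0.175,-0.98,0,0,0,0]]]'>/dev/null; python3 -m inch '[[[-0.25,-0.175,-0.98,0,0,0,0],[-0.25,-0.175,-0.98,0,0,0,0],[-0.25,-0.175,-0.98,0,0,0,0],[-0.25,-0.175,-0.98,0,0,0,0],[-0.25,-0.175,-0.98,0,0,0,0]]]'>/dev/null; python3 -m inch '[[[-0.25,-0.175,-0.98,0,0,0,0],[-0.25,-0.175,-0.98,0,0,0,0],[-0.25,-0.175,-0.98,0,0,0,0],[-0.25,-0.175,-0.98,0,0,0,0],[-0.25,-0.175,-0.98,0,0,0,0]]]'>/dev/null;python3 -m inch '[[[-0.25,-0.175,-0.98,0,0,0,0],[-0.25,-0.175,-0.98,0,0,0,0],[-0.25,0,0,0,0,0,0.82],[-0.25,0,0,0,0,0,0.82],[-0.25,0,0,0,0,0,0.82]]]'>/dev/null; python3 -m inch '[[[-0.25,0,0,0,0,0,0],[-0.25,0,0,0,0,0,0]]]'
python3 - <<'E'
from h import *
shot("wrist","pics/w10.png");
T,o=reds("pics/w10.png","wrist")
for a,r in o: print(a,np.round(r[0]),np.round(r[1]),r[2],onplane("wrist",T,[r[0]],22)[0,:2].round(1),onplane("wrist",T,cv2.boxPoints(r),22)[:,:2].round().tolist())
E
```

```text
time: 32.25
tool_pos: [452.3, 106.3, 122.4]
tcp_rot: [180.0, 0.1, -9.2]
ft_force: [0.0, 0.0, -0.3]
width: 0.377
grip_force: 0.0
122.5 [252. 292.] [20.  9.] 90.0 [375.3 144.8] [[387.0, 147.0], [385.0, 139.0], [364.0, 143.0], [365.0, 151.0]]
985.5 [266. 130.] [49. 23.] 90.0 [521.5 105.8] [[541.0, 112.0], [539.0, 94.0], [501.0, 100.0], [504.0, 119.0]]
```

```bash
python3 -m inch '[[[-0.25,0.85,-0.13,0,0,0,0],[-0.25,0.85,-0.13,0,0,0,0],[-0.25,0.85,-0.13,1,0,0,0],[-0.25,0,0,1,0,0,0],[-0.25,0,0,1,0,0,0]]]'>/dev/null; python3 -m inch '[[[-0.25,0,0,0.6,0,0,0],[-0.25,0,0,0.4,0,0,0],[-0.25,0,0,0.3,0,0,0],[-0.25,0,0,0,0,0,0],[-0.25,0,0,0,0,0,0]]]';python3 -m inch '[[[-1,0,0,0,0,0,0],[-1,0,0,0,0,0,0],[-1,0,0,0,0,0,0],[-1,0,0,0,0,0,0],[-1,-0.3,0,0,0,0,0]]]'; python3 -m inch '[[[-1,-0.4,0,0,0,0,0],[-1,-0.4,0,0,0,0,0],[-1,-0.4,0,0,0,0,0],[-1,0,0,-0.5,0,0,0],[-1,0,0,-0.5,0,0,0]]]'
```

```text
time: 33.3
tool_pos: [517.6, 105.8, 15.8]
tcp_rot: [-180.0, -0.0, -9.3]
ft_force: [0.1, -0.0, 0.1]
width: 0.374
grip_force: 0.0
time: 33.8
tool_pos: [511.7, 107.0, 16.4]
tcp_rot: [-179.9, -0.2, -9.3]
ft_force: [3.4, -0.6, 5.0]
width: 0.186
grip_force: 59.2
time: 34.3
tool_pos: [479.3, 111.8, 41.0]
tcp_rot: [180.0, 0.1, -9.3]
ft_force: [0.4, 0.3, 0.2]
width: 0.183
grip_force: 58.6
```

```bash
python3 -m inch '[[[-1,0,0,-1,0,0,0],[-1,0,0,-1,0,0,-0.8],[-1,0,0,0,0,0,-0.8],[-1,0,0,0,0,0,-0.85],[-1,0.12,0.94,0,0,0,0]]]'>/dev/null; python3 -m inch '[[[-1,0.12,0.94,0,0,0,0],[-1,0.12,0.94,0,0,0,0],[-1,0.12,0.94,0,0,0,0],[-1,0.12,0.94,0,0,0,0],[-1,0.12,0.94,0,0,0,0]]]'>/dev/null; python3 -m inch '[[[-1,0.12,0.94,0,0,0,0],[-1,0.12,0.94,0,0,0,0],[-1,0.12,0.94,0,0,0,0],[-1,0.12,0.94,0,0,0,0],[-1,0.12,0.94,0,0,0,0]]]'>/dev/null; python3 -m inch '[[[-1,0.12,0.94,0,0,0,0],[-1,0.12,0.94,0,0,0,0],[-1,0.12,0.94,0,0,0,0],[-1,0.12,0.94,0,0,0,0],[-1,0.12,0.94,0,0,0,0]]]'>/dev/null; python3 -m inch '[[[-1,0,0,0,0,0,0],[-1,0,0,0,0,0,0]]]';python3 - <<'E'
from h import *
shot("wrist","pics/w11.png");
T,o=reds("pics/w11.png","wrist")
for a,r in o: print(a,np.round(r[0]),np.round(r[1]),r[2],onplane("wrist",T,[r[0]],18)[0,:2].round(1))
E
```

```text
time: 36.5
tool_pos: [531.4, -264.0, 90.8]
tcp_rot: [-180.0, -0.0, 0.5]
ft_force: [0.2, 0.6, -0.5]
width: 0.181
grip_force: 58.7
1985.0 [277. 260.] [69. 34.] 90.0 [ 497.  -263.1]
984.0 [332. 216.] [23. 47.] 2.862405300140381 [ 535.9 -306. ]
998.0 [221. 210.] [48. 22.] 86.42366790771484 [ 539.7 -219.4]
```

```bash
python3 -m inch '[[[-1,0,0,1,0,0,0],[-1,0,0,1,0,0,0],[-1,0,0,0.8,0,0,0],[-1,0,0,0.3,0,0,0],[-1,0,0,0,0,0,0]]]'; python3 -m inch '[[[-0.35,0,0,0,0,0,0],[-0.35,0,0,0,0,0,0],[-0.35,0,0,0,0,0,0],[-0.35,0,0,-0.6,0,0,0],[-0.35,0,0,-1,0,0,0]]]';python3 -m inch '[[[-0.3,0,0,-1,0,0,0],[-0.3,0,0,-1,0,0,0],[-0.3,0,0,0,0,0,0]]]'
python3 - <<'E'
from h import *
shot("wrist","pics/w12.png");shot("side","pics/side12.png")
for n,f in(("wrist","pics/w12.png"),("side","pics/side12.png")):
    T,o=reds(f,n)
    for a,r in o: print(n,a,np.round(r[0]),np.round(r[1]),onplane(n,T,[r[0]],18)[0,:2].round(1))
E
```

```text
time: 37.05
tool_pos: [532.6, -262.1, 13.3]
tcp_rot: [-179.9, -0.0, 0.6]
ft_force: [0.1, 0.7, -0.6]
width: 0.187
grip_force: 58.7
time: 37.55
tool_pos: [530.5, -263.3, 52.7]
tcp_rot: [-179.9, 0.2, 0.5]
ft_force: [0.1, 0.3, 0.4]
width: 0.323
grip_force: 0.0
time: 37.85
tool_pos: [533.7, -265.0, 107.6]
tcp_rot: [179.9, -0.4, 0.5]
ft_force: [0.3, -0.1, 0.1]
width: 0.35
grip_force: 0.0
wrist 842.5 [328. 211.] [44. 21.] [ 537.7 -306.4]
wrist 818.5 [274. 211.] [44. 19.] [ 537.3 -261.1]
wrist 849.5 [224. 206.] [45. 21.] [ 541.4 -219.6]
side 85.0 [298. 317.] [ 7. 15.] [ 536.4 -308.1]
side 79.5 [291. 302.] [ 7. 15.] [ 535.2 -262.5]
side 63.5 [287. 288.] [ 6. 15.] [ 539.7 -220.9]
side 78.0 [407. 202.] [10. 10.] [1025.1  -13.2]
side 40.5 [260.  18.] [ 15. 113.] [1186.2 2178.4]
```

View pics/w12.png

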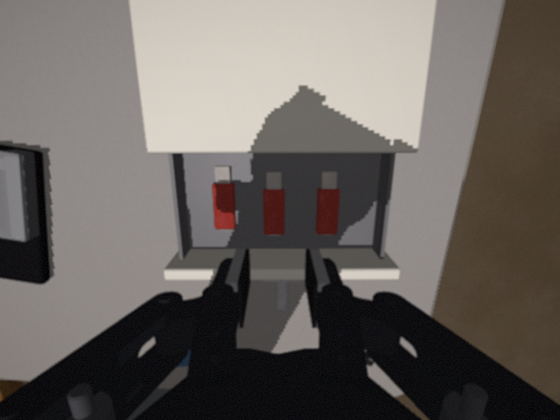

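All three sticks lie in the drawer at (224,206), (274,211) and (328,211), with the pull at (282,295). Now I'll close the drawer by pushing the pull's end with the shut fingers.

```bash
python3 -m inch '[[[-1,-1,0,0,0,0,0],[-1,-1,0,0,0,0,0],[-1,-1,0,0,0,0,0],[-1,-1,0,0,0,0,0],[-1,-0.8,0.06,0,0,0,0]]]'>/dev/null; python3 -m inch '[[[-1,0,0,0,0,0,0],[-1,0,0,1,0,0,0],[-1,0,0,1,0,0,0],[-1,0,0,1,0,0,0],[-1,0,0,0,0,0,0]]]'; python3 -m inch '[[[-1,0.2,0,0,0,0,0],[-1,0.3,0,0,0,0,0],[-1,0.3,0,0,0,0,0],[-1,0.3,0,0,0,0,0],[-1,0.3,0,0,0,0,0]]]';python3 -m inch '[[[-1,0.3,0,0,0,0,0],[-1,0.3,0,0,0,0,0],[-1,0.3,0,0,0,0,0],[-1,0.3,0,0,0,0,0],[-1,0.3,0,0,0,0,0]]]'
```

```text
time: 38.95
tool_pos: [410.1, -264.9, 24.9]
tcp_rot: [-179.8, 0.3, 0.6]
ft_force: [0.0, 0.1, 0.2]
width: 0.001
grip_force: 0.0
time: 39.45
tool_pos: [447.8, -266.0, 28.4]
tcp_rot: [180.0, -0.1, 0.5]
ft_force: [0.4, 0.1, -1.1]
width: -0.002
grip_force: 0.0
time: 39.95
tool_pos: [484.7, -265.6, 27.7]
tcp_rot: [-180.0, 0.0, 0.5]
ft_force: [-0.9, -0.2, 1.2]
width: 0.003
grip_force: 0.6
```

```bash
python3 -m inch '[[[-1,0.3,0,0,0,0,0],[-1,0.3,0,0,0,0,0],[-1,0.3,0,0,0,0,0],[-1,0.3,0,0,0,0,0],[-1,0.3,0,0,0,0,0]]]';python3 -m inch '[[[-1,0.2,0,0,0,0,0],[-1,0.15,0,0,0,0,0],[-1,0.1,0,0,0,0,0],[-1,0.1,0,0,0,0,0],[-1,0,0,0,0,0,0]]]'
```

```text
time: 40.45
tool_pos: [522.2, -265.3, 27.8]
tcp_rot: [-180.0, 0.0, 0.5]
ft_force: [-1.1, 0.9, 0.3]
width: -0.004
grip_force: 0.6
time: 40.95
tool_pos: [535.8, -265.2, 27.8]
tcp_rot: [180.0, -0.0, 0.5]
ft_force: [-0.3, 0.5, 0.1]
width: -0.001
grip_force: 0.0
```

```bash
python3 -m inch '[[[-1,0.15,0,0,0,0,0],[-1,0,0,0,0,0,0]]]';python3 -m inch '[[[-1,0.15,0,0,0,0,0],[-1,0,0,0,0,0,0]]]';python3 -m inch '[[[-1,0.1,0,0,0,0,0],[-1,0,0,0,0,0,0]]]'
```

```text
time: 41.15
tool_pos: [536.1, -265.3, 27.5]
tcp_rot: [-179.9, 0.3, 0.5]
ft_force: [-9.1, 1.3, 6.0]
width: 0.001
grip_force: 4.5
time: 41.35
tool_pos: [536.2, -265.5, 27.0]
tcp_rot: [-179.9, 0.7, 0.4]
ft_force: [-19.7, 1.4, 13.9]
width: -0.001
grip_force: 9.6
time: 41.55
tool_pos: [536.2, -265.6, 26.8]
tcp_rot: [-179.8, 0.9, 0.3]
ft_force: [-26.6, 2.4, 18.9]
width: -0.003
grip_force: 13.2
```

Hard stop at x=536, so the drawer is shut. I'll retreat and check.

```bash
python3 -m inch '[[[-1,-0.4,0,0,0,0,0],[-1,-1,0,0,0,0,0],[-1,-1,0,0,0,0,0],[-1,0,0,-1,0,0,0],[-1,0,0,-1,0,0,0]]]'>/dev/null;python3 -m inch '[[[-1,0,0,-1,0,0,0],[-1,0,-1,-1,0,0,0],[-1,0,-1,-1,0,0,0],[-1,0,-1,-1,0,0,0],[-1,0,-1,-1,0,0,0]]]'>/dev/null; python3 -m inch '[[[-1,0,-1,-1,0,0,0],[-1,0,0,0,0,0,0],[-1,0,0,0,0,0,0],[-1,0,0,0,0,0,0],[-1,0,0,0,0,0,0]]]';python3 - <<'E'
from h import *
shot("wrist","pics/w13.png")
E
```

```text
time: 43.05
tool_pos: [483.6, -141.6, 226.8]
tcp_rot: [180.0, 0.1, 0.4]
ft_force: [0.6, 0.1, 0.3]
width: -0.0
grip_force: 0.0
```

View pics/w13.png

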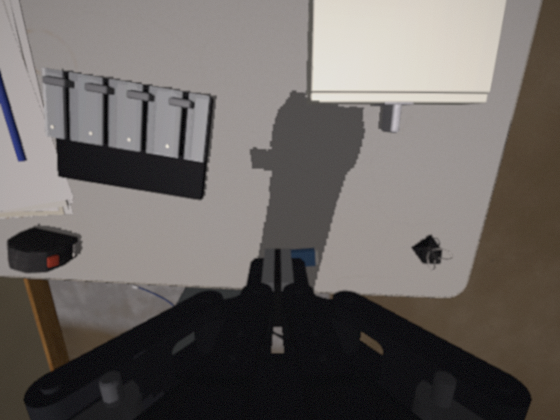

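The drawer is shut, with no gap at (400,95). All four tabs are back at rest, the bays and apron are empty, and the bystanders in view are in place. I'm handing in.

```bash
python3 -c "
from plant import bot
print(bot.job_done())"
```

```text
the job is handed in; nothing more can be done
None
```

The job is handed in, with no verdict shown: the three sticks present (bay 2 was empty) were seen lying in the drawer before I pushed it shut to its stop, the ejectors are back at rest, and no bystanders in view appeared moved.

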